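Pull the inlet valve from behind the filter cartridges for a test

ROBOT

A 6-joint arm with a two-finger parallel gripper is mounted at the origin on the work surface. World frame = base frame: x ahead of the robot, y to its left, z up, the work surface at z = 0. Lengths are in m, angles in rad, forces in N, time in s.
With the tool pointing down it reaches from about 0.35 to 0.975 m from the base axis. Payload 4.9 kg.
Tool frame: the origin (TCP) lies midway between the tips of the shut fingers; the grasp point (between the pads) lies 19 mm behind it; z points along the fingers, y is the line along which they close (so a half turn about z gives the same grasp; the last joint's range is limited). The gripper opens to 85 mm and grips with 20 to 120 N. Pads are 22 mm wide; open, the fingers measure 114 mm over their backs; the gripper's body (76 mm by 85 mm) begins 54 mm behind the grasp point. The pads swing forward as they close: fully open they stand 13 mm farther back than shut.
Start: joints at [-1.349, 0.053, 1.613, -0, 1.476, -0.119], TCP at [0.209, -0.589, 0.231] pointing down, gripper open.
Joint ranges: [-3.01, 3.01], [-1.01, 2.22], [0.06, 2.58], [-1.02, 4.17], [0.09, 2.62], [-3.14, 3.14]. Speed limits (rad/s): [2.57, 2.57, 3.14, 3.14, 3.14, 3.14].

INTERFACE

Orientations are given as [roll, pitch, yaw] about the fixed x, y, z axes, in that order (R = Rz(yaw) Ry(pitch) Rx(roll)).
In Python, from plant import env gives the robot as it stands.
- The arm moves only by the tool drive_tool, never from a script. Its argument "targets" is a list of rows, each a list of 6 numbers: the shift along the world's x, y, z in m, then the turn, a rotation vector about the world's x, y, z in degrees. In form: [[dx, dy, dz, ax, ay, az], ...]. A call has exactly 10 rows; each row is the pose to reach, as a shift and turn from the pose commanded when the call began; what a row does not reach only later rows make up. A row lasts 1/8 s, in which the tool goes at most 62.5 mm and 10.7 degrees, less where a joint would pass 70% of its speed; a pose out of reach is approached as far as the arm can. A call with a gripper value outside its range is refused whole. "hand" is the opening, from 0 (shut) to 1 (fully open), set as the call begins (left out, the last holds). The fingers move at their own pace and stop on an object; "newtons" is the grip in N (left out, the last holds). Time passes only in rows, so rows that repeat a pose let the fingers close, or fill a call up. It gives the time, the measured TCP pose, the force, the opening and the grip force at its end, in the units of the state.
- env.observe(): the state, without advancing time (a new reading comes with each control period).
- env.read_camera(name): name is "scene" or "top" or "wrist"; returns (picture, depth): 480x640x3 uint8, red, green, blue; 480x640 float32, m along the optical axis (not along the pixel's ray), 0 where there is no reading.
- env.camera_params(name): a dict with "intrinsics" (3x3 intrinsics, pixels), "dist_coeffs" ([k1, k2, p1, p2, k3] as OpenCV has them; the pictures are not rectified), "origin" and "attitude" of the camera in the world; the wrist camera has in their place "mount" (4x4, takes a point from camera to tool coordinates, whose origin is the TCP and whose axes are the flange's). Camera axes: x right, y up, looking along -z (the intrinsics and any distortion apply to the point x, -y, -z); pixel columns grow to the right and rows downward; lengths in m; the calibration is good to about 2 mm. A picture is of the moment at which its call begins: read the wrist's pose just before it. camera_params takes no time and is no camera call.
- env.sign_off(): hands the job in; it is judged then, once.
The state is a dict: "t": time; "q": joint angles; "joint_velocities": joint speeds; "tau": joint torques, N m; "position": TCP position; "orientation": TCP orientation; "wrist_force": force on the tool from outside, world axes, zero at the start; "ft_torque": the same for the moment, N m; "opening": finger opening in m; "gripper_force": force on a finger pad.
Only numpy, scipy, OpenCV 4.12 (cv2) and the standard library are available. Lean on these libraries where they do the work, as an engineer would, in place of code of your own. Each camera call takes 0.05 s, during which the arm holds its last target. There are 200 camera calls.

TASK

The inlet valve of this half-built water purifier has to be tested, but the three filter cartridges stand in front of it. Stand all three cartridges upright in the shallow side tray first; with them still there, move the brass valve into the framed pocket of the test dock, lying flat with its ports along the long sides of the pocket; then put every cartridge back upright on the very seat it came from. Never tip anything over, and leave the loose screw cap on the base plate where it is.

Things in the scene. Friction and masses are not known exactly. Their poses are not given: they have to be found in the camera images.
- plate: White purifier base plate, fixed in the run, 170 (x) x 240 (y) x 15 mm high. Origin: centre of underside; x to its rear (away from the robot), y left. On its flat top: three flush grey 66 mm round seats at x -45, y -80, 0, +80 mm, a cartridge within 3 mm of the middle of each; flush valve pad at x +15, y 0; fixed black pump, 42 mm across, 40 mm high, at x +50, y -88.
- wide: The widest and shortest cartridge: white plastic cylinder, 58 mm diameter, 95 mm high, about 0.28 kg. Round about the vertical axis. Origin: centre of its underside, z up. At the start it stands upright on one of the three seats of the base plate; which seat is drawn at random.
- necked: The tallest cartridge, with a narrow neck: white plastic, body 50 mm diameter up to 85 mm, then a neck of 32 mm diameter from 92 mm to its top at 135 mm, about 0.25 kg. Round about the vertical axis. Origin: centre of its underside, z up. At the start it stands upright on one of the three seats of the base plate; which seat is drawn at random.
- slim: The slim ribbed straight cartridge: white plastic cylinder, 42 mm diameter (thin ribs lower down), 120 mm high, about 0.2 kg. Round about the vertical axis. Origin: centre of its underside, z up. At the start it stands upright on one of the three seats of the base plate; which seat is drawn at random.
- valve: Brass inlet valve, 0.15 kg: block 36 (x) x 34 (y) x 30 mm high, a 16 mm round port sticking out 8 mm on each x side at 15 mm height, a black round cap of 24 mm on top reaching 44 mm. Origin: centre of the underside of the block, x along the ports, z up. Starts on the plate behind the middle cartridge, up to 0.25 rad askew to the plate. Grip it across y.
- cap: Loose white screw cap, 40 mm diameter, 20 mm high, standing on the rear left of the base plate (about x = +50, y = +90 mm in its frame). Origin: centre of its underside. Not to be moved.
- tray: Shallow black plastic side tray, fixed in the run, left or right of the plate, 290 (x) x 110 (y) mm outside, walls 5 mm thick and 14 mm high; inner floor (280 x 100 mm) 5 mm up. Origin: centre of the underside; x along its length. Room for the three cartridges in a row along x, 85 mm apart, near its middle line.
- dock: Test dock, fixed in the run, on the other side from the tray: aluminium plate 10 mm thick, x -50 to +100, y -60 to +60 mm. Dark rails 6 mm high frame the pocket: inside 72 mm (x, its long way) by 56 mm (y), floor 10 mm above the bench. Origin: at bench height below the centre of the pocket. A black display strip 12 mm high lies at x +80 mm.
There are look-alikes about, which are no part of the job. Leave any brown look-alike of the slim alone. Leave any red look-alike of the dock alone.

How it is judged:
By the outcome, as a careful person would: the job done as asked, in the order asked, and still so for the second after the job is handed in, with the robot touching nothing.
It also fails if it takes over 139 s, if anything falls off the work surface, if the arm or the gripper's body presses on something with over 40 N, if the wrist force passes 120 N, or if a joint passes its speed limit or range.

## Working session

There is one attempt and no reset: what is moved stays moved. The work goes in short steps, Python scripts to look and compute and a tool call to move; the robot and the scene stay as the last step left them, time stands still between calls to the robot, and variables do not carry over. Pictures are saved under pics/ and viewed, at most 14 in all, crops included, and the job is handed in when it is done.

Besides the shell and the picture viewer there is one more tool, called in YAML: its name, and indented under it one key for each argument. drive_tool: Moves the arm, as the interface text tells. Its arguments: {"type":"object","properties":{"targets":{"type":"array"},"hand":{"type":"number"},"newtons":{"type":"number"}},"required":["targets"]}

```bash
mkdir -p pics; ls; cat > h.py <<'E'
import numpy as np, cv2
from plant import env
def ray(cam,u,v):
    p=env.camera_params(cam);K=np.array(p["intrinsics"],float);d=np.array(p["dist_coeffs"],float)
    x,y=cv2.undistortPoints(np.array([[[u,v]]],float),K,d)[0,0]
    return np.array([x,-y,-1.0])
def pose(cam,ob=None):
    p=env.camera_params(cam)
    if cam=="wrist":
        from scipy.spatial.transform import Rotation as R
        T=np.eye(4);T[:3,:3]=R.from_euler("xyz",ob["orientation"]).as_matrix();T[:3,3]=ob["position"]
        M=T@np.array(p["mount"]);return M[:3,3],M[:3,:3]
    a=np.array(p["attitude"],float)
    if a.shape!=(3,3):
        from scipy.spatial.transform import Rotation as R
        a=R.from_euler("xyz",a).as_matrix()
    return np.array(p["origin"],float),a
def onplane(cam,u,v,z,ob=None):
    o,A=pose(cam,ob);r=A@ray(cam,u,v);return o+r*(z-o[2])/r[2]
def grab(cam,name):
    ob=env.observe();im,dep=env.read_camera(cam)
    cv2.imwrite(f"pics/{name}.png",im[:,:,::-1]);np.save(f"pics/{name}.npy",dep);return ob,im,dep
def cloud(cam,dep,ob=None):
    p=env.camera_params(cam);K=np.array(p["intrinsics"],float);d=np.array(p["dist_coeffs"],float)
    h,w=dep.shape;uv=np.stack(np.meshgrid(np.arange(w),np.arange(h)),-1).reshape(-1,1,2).astype(float)
    n=cv2.undistortPoints(uv,K,d)[:,0];o,A=pose(cam,ob)
    P=np.c_[n[:,0],-n[:,1],-np.ones(len(n))]*dep.reshape(-1,1)
    return (P@A.T+o).reshape(h,w,3)
E
python3 - <<'E'
from h import *
for c in("top","scene"):
    p=env.camera_params(c);print(p);grab(c,c+"0")
print(env.camera_params("wrist"));print(env.observe())
E
```

```text
pics
{'intrinsics': array([[508.42786662,   0.        , 315.45336313],
       [  0.        , 508.42786662, 251.20526026],
       [  0.        ,   0.        ,   1.        ]]), 'dist_coeffs': array([-0.10580059,  0.        ,  0.        ,  0.        ,  0.        ]), 'origin': array([0.38061506, 0.0252037 , 1.11833838]), 'attitude': array([ 0.07587798,  0.00395464, -1.55547584])}
{'intrinsics': array([[451.47915571,   0.        , 324.94602011],
       [  0.        , 451.47915571, 238.1113214 ],
       [  0.        ,   0.        ,   1.        ]]), 'dist_coeffs': array([-0.03189304,  0.        ,  0.        ,  0.        ,  0.        ]), 'origin': array([0.94006207, 0.41411243, 0.60410886]), 'attitude': array([0.84073891, 0.00967374, 2.286741  ])}
{'intrinsics': array([[342.65477129,   0.        , 328.41174753],
       [  0.        , 342.65477129, 243.0911574 ],
       [  0.        ,   0.        ,   1.        ]]), 'dist_coeffs': array([-0.05655012,  0.        ,  0.        ,  0.        ,  0.        ]), 'mount': array([[-9.94741221e-04,  9.57589468e-01,  2.88134380e-01,
         7.25718510e-02
[... 245 characters left out ...]
000000e+00]])}
{'t': 0.1, 'q': array([-1.34899688e+00,  5.32597528e-02,  1.61418048e+00,  1.20022359e-05,
        1.47598895e+00, -1.18998815e-01]), 'joint_velocities': array([-0.00201492,  0.00024255, -0.00347737,  0.00119563,  0.00165248,
       -0.00068246]), 'tau': array([ 4.07483194e-04, -3.94899344e+01, -3.71364534e+01, -4.86587624e-05,
        3.89180146e-03, -3.53819723e-05]), 'position': array([ 0.20877771, -0.58849364,  0.23019102]), 'orientation': array([-3.13977053e+00, -2.29891479e-04,  3.40796907e-01]), 'wrist_force': array([ 0.311129  ,  0.44579776, -0.10151626]), 'ft_torque': array([ 0.04265051, -0.00903285,  0.00194052]), 'gripper_force': 0.0, 'opening': 0.08573528617733908}
```

View pics/top0.png

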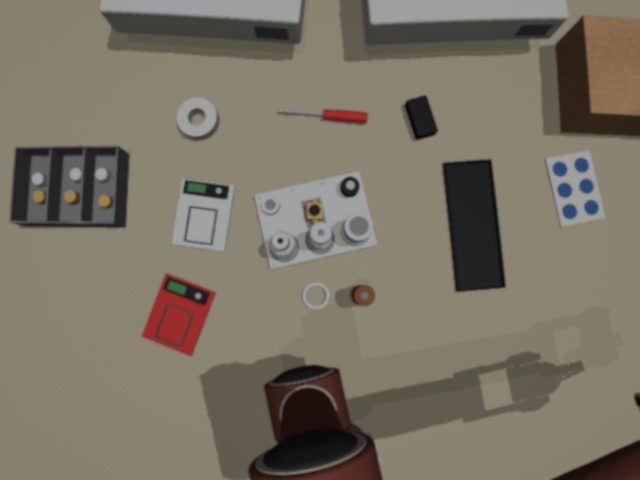

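View pics/scene0.png

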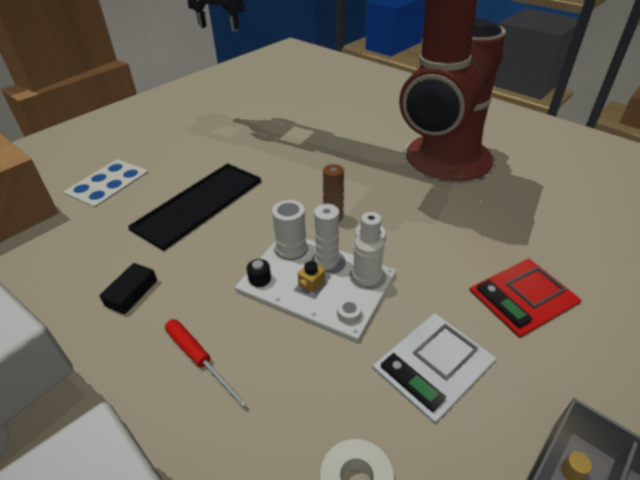

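The top view shows the plate at (315,220) with the necked cartridge at (283,243) on the y+ seat, slim at (320,235) in the middle and wide at (357,227) on the y- seat. The valve is at (315,210), the cap at (270,204) and the tray at (474,225).

Candidates:
- **Slim:** the white ribbed cylinder at (320,235) or the brown one at (364,295). The white one fits.
- **Dock:** the white/aluminium one at (203,215) or the red one at (180,315). The white one fits.

I'll confirm both in a single crop while measuring.

```bash
cat > m.py <<'E'
from h import *
im=cv2.imread("pics/top0.png");dep=np.load("pics/top0.npy");C=cloud("top",dep)
hsv=cv2.cvtColor(im,cv2.COLOR_BGR2HSV)
print("bench z",np.median(C[300:340,420:440,2]))
def rect(mask,z,name):
    cs,_=cv2.findContours(mask.astype(np.uint8)*255,cv2.RETR_EXTERNAL,cv2.CHAIN_APPROX_NONE)
    c=max(cs,key=cv2.contourArea)
    P=np.array([onplane("top",u,v,z)[:2] for u,v in c[:,0]],np.float32)
    (cx,cy),(w,h),a=cv2.minAreaRect(P*1000);print(name,"c",round(cx,1),round(cy,1),"size",round(w,1),round(h,1),"ang",round(a,2))
def win(u0,u1,v0,v1):
    m=np.zeros(im.shape[:2],bool);m[v0:v1,u0:u1]=1;return m
V=hsv[...,2].astype(int);S=hsv[...,1].astype(int);Z=C[...,2]
white=(V>140)&(S<35)
rect(white&win(245,385,165,275),.015,"plate")
rect((V<50)&win(435,515,150,300),.014,"tray")
rect(((V>130)&(S<35)|(V<60)|(hsv[...,0]>50)&(S>60))&win(165,242,172,255),.010,"dock")
# pocket rails
g=(V<120)&(V>0)&win(180,222,202,250);rect(g,.016,"rails")
rect((V<90)&win(175,235,176,202),.022,"strip")
rect((hsv[...,0]>12)&(hsv[...,0]<32)&(S>120)&win(295,335,190,235),.030,"brass")
for n,z,w in(("necked",.135,win(255,300,220,270)),("slim",.120,win(303,337,215,255)),("wide",.095,win(335,378,205,248)),("cap",.035,win(258,284,190,216)),("vcap",.059,win(303,330,197,222)),("brown",.12,win(345,380,280,310)),("pump",.055,win(335,362,174,200))):
    zt=z+(.015 if n in("necked","slim","wide")else 0)
    m=w&(abs(Z-zt)<.008);P=C[m]
    if len(P)<5:print(n,"few",len(P),np.percentile(Z[w],[50,95,100]));continue
    (x,y),r=cv2.minEnclosingCircle((P[:,:2]*1000).astype(np.float32));print(n,len(P),"c",round(x,1),round(y,1),"r",round(r,1),"med",np.median(P,0)*1000)
a=cv2.resize(im[130:330,130:400],None,fx=2.9,fy=2.9,interpolation=cv2.INTER_CUBIC);cv2.imwrite("pics/crop0.png",a)
E
python3 m.py
```

```text
bench z 0.0005503557589118246
plate c 535.9 31.5 size 171.3 241.6 ang 13.67
tray c 529.4 -317.3 size 284.6 108.7 ang 5.65
dock c 543.4 281.9 size 125.0 154.4 ang 83.08
rails c 518.4 284.8 size 64.5 79.5 ang 83.08Traceback (most recent call last):
  File "m.py", line 19, in <module>
    rect((V<90)&win(175,235,176,202),.022,"strip")
    ~~~~^^^^^^^^^^^^^^^^^^^^^^^^^^^^^^^^^^^^^^^^^^
  File "m.py", line 8, in rect
    P=np.array([onplane("top",u,v,z)[:2] for u,v in c[:,0]],np.float32)
                ~~~~~~~^^^^^^^^^^^^^
  File "h.py", line 19, in onplane
    o,A=pose(cam,ob);r=A@ray(cam,u,v);return o+r*(z-o[2])/r[2]
                         ~~~^^^^^^^^^
  File "h.py", line 4, in ray
    p=env.camera_params(cam);K=np.array(p["intrinsics"],float);d=np.array(p["dist_coeffs"],float)
ValueError: time passes only in moves, steps and waits
```

```bash
sed -i 's/^from plant import env/from plant import env\nimport functools\n@functools.lru_cache\ndef cp(c): return env.camera_params(c)/; s/p=env.camera_params(cam)/p=cp(cam)/' h.py; python3 m.py
```

```text
bench z 0.0005503557589118246
plate c 535.9 31.5 size 171.3 241.6 ang 13.67
tray c 529.4 -317.3 size 284.6 108.7 ang 5.65
dock c 543.4 281.9 size 125.0 154.4 ang 83.08
rails c 518.4 284.8 size 64.5 79.5 ang 83.08
strip c 597.1 274.6 size 97.7 29.2 ang 82.46
brass c 549.3 34.2 size 45.9 28.1 ang 0.96
necked 222 c 473.1 98.8 r 15.9 med [472.62279133  98.27713109 150.25133957]
slim 360 c 492.4 20.9 r 21.0 med [491.24938462  20.97135645 135.42439681]
wide 652 c 508.9 -54.6 r 29.0 med [508.82976476 -53.95860538 110.55106865]
cap 274 c 562.4 130.3 r 20.2 med [561.21961955 130.11067661  35.60356493]
vcap 101 c 549.1 34.2 r 12.0 med [548.10304086  34.92745853  58.86184727]
brown 355 c 370.5 -67.2 r 21.0 med [370.10892629 -66.26135578 120.43184467]
pump 252 c 602.8 -41.0 r 20.4 med [602.40732357 -40.40330703  50.16286651]
```

View pics/crop0.png

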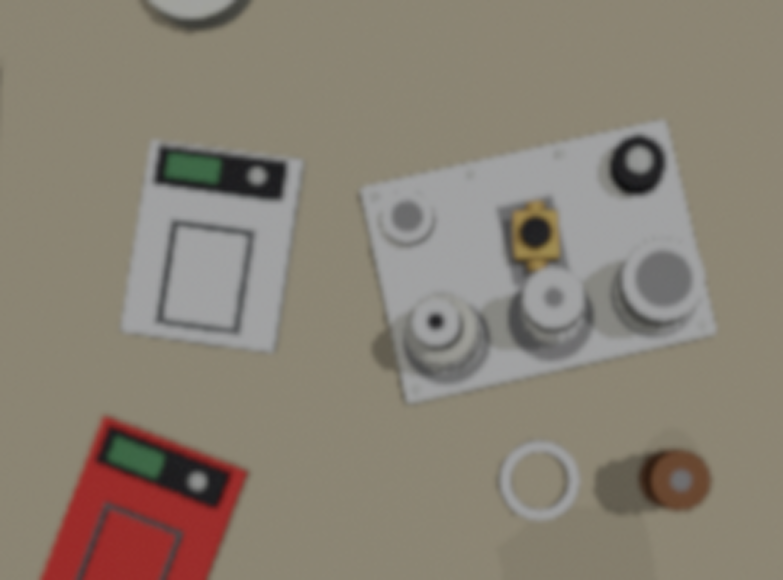

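The crop shows the white dock on the left with its rectangular pocket at crop (205,275). The red dock at (140,520) and the brown cylinder at (678,480) are the look-alikes. The measured seats match the plate pose (centre 536,31.5 mm, yaw 13.5°) to about 2 mm, and the radii come out as 16, 21 and 29 mm. I'm starting with the wide cartridge.

drive_tool:
  targets:
    - [0.03,0.053,-0.003,0,0,8.4]
    - [0.06,0.107,-0.006,0,0,16.8]
    - [0.09,0.16,-0.009,0,0,25.2]
    - [0.12,0.214,-0.012,0,0,33.6]
    - [0.15,0.267,-0.015,0,0,42]
    - [0.18,0.32,-0.018,0,0,50.4]
    - [0.21,0.374,-0.021,0,0,58.8]
    - [0.24,0.427,-0.024,0,0,67.2]
    - [0.27,0.481,-0.027,0,0,75.6]
    - [0.3,0.534,-0.03,0,0,84]
  hand: 1.0
  newtons: 50

```text
t: 1.35
position: [0.5093, -0.053, 0.2009]
orientation: [-3.142, 0.0, 1.812]
wrist_force: [1.2, -1.0, -0.7]
opening: 0.0855
gripper_force: 0.0
```

drive_tool:
  targets:
    - [0,0,-0.02,0,0,0]
    - [0,0,-0.045,0,0,0]
    - [0,-0.001,-0.07,0,0,0]
    - [0,-0.001,-0.095,0,0,0]
    - [0,-0.001,-0.115,0,0,0]
    - [0,-0.001,-0.13,0,0,0]
    - [0,-0.001,-0.138,0,0,0]
    - [0,-0.001,-0.141,0,0,0]
    - [0,-0.001,-0.141,0,0,0]
    - [0,-0.001,-0.141,0,0,0]

```text
t: 2.6
position: [0.5095, -0.0562, 0.0611]
orientation: [3.14, 0.001, 1.807]
wrist_force: [-0.5, -0.0, -0.5]
opening: 0.0854
gripper_force: 0.0
```

drive_tool:
  targets:
    - [0,0,0,0,0,0]
    - [0,0,0,0,0,0]
    - [0,0,0,0,0,0]
    - [0,0,0,0,0,0]
    - [0,0,0,0,0,0]
    - [0,0,0,0,0,0]
    - [0,0,0,0,0,0]
    - [0,0,0,0,0,0]
    - [0,0,0,0,0,0]
    - [0,0,0,0,0,0]
  hand: 0
  newtons: 50

```text
t: 3.85
position: [0.5096, -0.0561, 0.0612]
orientation: [3.14, 0.001, 1.807]
wrist_force: [-0.8, 0.4, 5.6]
opening: 0.0568
gripper_force: 53.5
```

drive_tool:
  targets:
    - [0,0,0.015,0,0,0]
    - [0,0,0.04,0,0,0]
    - [0.006,-0.014,0.06,0,0,0]
    - [0.02,-0.048,0.065,0,0,0]
    - [0.038,-0.092,0.065,0,0,0]
    - [0.057,-0.14,0.065,0,0,0]
    - [0.077,-0.188,0.065,0,0,0]
    - [0.092,-0.225,0.06,0,0,0]
    - [0.101,-0.246,0.05,0,0,0]
    - [0.104,-0.253,0.04,0,0,0]

```text
t: 5.1
position: [0.6129, -0.3112, 0.0998]
orientation: [-3.141, 0.0, 1.805]
wrist_force: [-0.2, -0.1, -1.9]
opening: 0.0573
gripper_force: 53.9
```

drive_tool:
  targets:
    - [0,0,-0.008,0,0,0]
    - [0,0,-0.02,0,0,0]
    - [0,0,-0.03,0,0,0]
    - [0,0,-0.037,0,0,0]
    - [0,0,-0.042,0,0,0]
    - [0,0,-0.045,0,0,0]
    - [0,0,-0.047,0,0,0]
    - [0,0,-0.048,0,0,0]
    - [0,0,-0.048,0,0,0]
    - [0,0,-0.048,0,0,0]

```text
t: 6.35
position: [0.613, -0.3091, 0.0525]
orientation: [3.141, 0.0, 1.807]
wrist_force: [0.2, -1.0, -1.9]
opening: 0.0573
gripper_force: 53.9
```

drive_tool:
  targets:
    - [0,0,-0.001,0,0,0]
    - [0,0,-0.001,0,0,0]
    - [0,0,-0.001,0,0,0]
    - [0,0,-0.001,0,0,0]
    - [0,0,0.01,0,0,0]
    - [0,0,0.03,0,0,0]
    - [0,0,0.06,0,0,0]
    - [0,0,0.1,0,0,0]
    - [0,0.01,0.14,0,0,0]
    - [-0.02,0.04,0.15,0,0,0]
  hand: 1.0

```text
t: 7.6
position: [0.5953, -0.2708, 0.2093]
orientation: [3.134, 0.007, 1.806]
wrist_force: [0.9, 0.6, 0.2]
opening: 0.0851
gripper_force: 0.0
```

drive_tool:
  targets:
    - [-0.013,0.038,0,0,0,0]
    - [-0.03,0.086,0,0,0,0]
    - [-0.048,0.138,0,0,0,0]
    - [-0.066,0.19,0,0,0,0]
    - [-0.082,0.236,0,0,0,0]
    - [-0.094,0.27,0,0,0,0]
    - [-0.1,0.287,-0.005,0,0,0]
    - [-0.101,0.29,-0.02,0,0,0]
    - [-0.101,0.29,-0.035,0,0,0]
    - [-0.101,0.29,-0.045,0,0,0]
  hand: 0.8

```text
t: 8.85
position: [0.4914, 0.0201, 0.1552]
orientation: [-3.139, -0.001, 1.805]
wrist_force: [0.1, -0.3, 0.4]
opening: 0.0683
gripper_force: 0.0
```

drive_tool:
  targets:
    - [0,0,-0.01,0,0,0]
    - [0,0,-0.022,0,0,0]
    - [0,0,-0.035,0,0,0]
    - [0,0,-0.048,0,0,0]
    - [0,0,-0.057,0,0,0]
    - [0,0,-0.063,0,0,0]
    - [0,0,-0.066,0,0,0]
    - [0,0,-0.067,0,0,0]
    - [0,0,-0.067,0,0,0]
    - [0,0,-0.067,0,0,0]

```text
t: 10.1
position: [0.4922, 0.0209, 0.0907]
orientation: [3.141, 0.0, 1.807]
wrist_force: [0.8, 0.7, -0.1]
opening: 0.0682
gripper_force: 0.0
```

drive_tool:
  targets:
    - [0,0,0,0,0,0]
    - [0,0,0,0,0,0]
    - [0,0,0,0,0,0]
    - [0,0,0,0,0,0]
    - [0,0,0,0,0,0]
    - [0,0,0,0,0,0]
    - [0,0,0,0,0,0]
    - [0,0,0,0,0,0]
    - [0,0,0,0,0,0]
    - [0,0,0,0,0,0]
  hand: 0

```text
t: 11.35
position: [0.4924, 0.0209, 0.0907]
orientation: [3.14, 0.0, 1.807]
wrist_force: [3.2, 0.2, 4.2]
opening: 0.0412
gripper_force: 51.0
```

drive_tool:
  targets:
    - [0,0,0.015,0,0,0]
    - [0,0,0.04,0,0,0]
    - [0.002,-0.015,0.06,0,0,0]
    - [0.006,-0.05,0.065,0,0,0]
    - [0.011,-0.105,0.065,0,0,0]
    - [0.018,-0.165,0.065,0,0,0]
    - [0.025,-0.225,0.065,0,0,0]
    - [0.031,-0.28,0.06,0,0,0]
    - [0.035,-0.32,0.05,0,0,0]
    - [0.037,-0.338,0.04,0,0,0]

```text
t: 12.6
position: [0.5277, -0.3184, 0.1292]
orientation: [-3.139, -0.002, 1.805]
wrist_force: [0.9, 0.6, -1.9]
opening: 0.0408
gripper_force: 50.5
```

drive_tool:
  targets:
    - [0,0,-0.008,0,0,0]
    - [0,0,-0.02,0,0,0]
    - [0,0,-0.03,0,0,0]
    - [0,0,-0.037,0,0,0]
    - [0,0,-0.042,0,0,0]
    - [0,0,-0.045,0,0,0]
    - [0,0,-0.047,0,0,0]
    - [0,0,-0.048,0,0,0]
    - [0,0,-0.049,0,0,0]
    - [0,0,-0.049,0,0,0]

```text
t: 13.85
position: [0.5289, -0.3171, 0.0814]
orientation: [3.142, 0.0, 1.807]
wrist_force: [-0.0, 1.4, -1.5]
opening: 0.0411
gripper_force: 50.6
```

drive_tool:
  targets:
    - [0,0,0,0,0,0]
    - [0,0,0,0,0,0]
    - [0,0,0,0,0,0]
    - [0,0,0,0,0,0]
    - [0,0,0.01,0,0,0]
    - [0,0,0.03,0,0,0]
    - [0,0,0.06,0,0,0]
    - [0,0,0.09,0,0,0]
    - [0,0.01,0.115,0,0,0]
    - [-0.01,0.04,0.12,0,0,0]
  hand: 0.8

```text
t: 15.1
position: [0.5205, -0.2785, 0.2065]
orientation: [3.137, 0.006, 1.806]
wrist_force: [0.5, 0.8, -0.5]
opening: 0.0685
gripper_force: 0.0
```

drive_tool:
  targets:
    - [-0.005,0.04,0,0,0,0]
    - [-0.012,0.095,0,0,0,0]
    - [-0.019,0.155,0,0,0,0]
    - [-0.026,0.215,0,0,0,0]
    - [-0.033,0.275,0,0,0,0]
    - [-0.04,0.325,0,0,0,0]
    - [-0.044,0.36,0,0,0,0]
    - [-0.046,0.374,0,0,0,0]
    - [-0.046,0.376,-0.01,0,0,0]
    - [-0.046,0.376,-0.02,0,0,0]
  hand: 0.7

```text
t: 16.35
position: [0.4731, 0.0981, 0.1808]
orientation: [-3.142, 0.0, 1.806]
wrist_force: [0.2, -0.3, 0.6]
opening: 0.0597
gripper_force: 0.0
```

drive_tool:
  targets:
    - [0,0,-0.01,0,0,0]
    - [0,0,-0.022,0,0,0]
    - [0,0,-0.035,0,0,0]
    - [0,0,-0.048,0,0,0]
    - [0,0,-0.06,0,0,0]
    - [0,0,-0.068,0,0,0]
    - [0,0,-0.072,0,0,0]
    - [0,0,-0.074,0,0,0]
    - [0,0,-0.074,0,0,0]
    - [0,0,-0.074,0,0,0]

```text
t: 17.6
position: [0.4732, 0.099, 0.1077]
orientation: [3.141, 0.0, 1.807]
wrist_force: [-0.6, 0.2, 0.5]
opening: 0.0596
gripper_force: 0.0
```

drive_tool:
  targets:
    - [0,0,0,0,0,0]
    - [0,0,0,0,0,0]
    - [0,0,0,0,0,0]
    - [0,0,0,0,0,0]
    - [0,0,0,0,0,0]
    - [0,0,0,0,0,0]
    - [0,0,0,0,0,0]
    - [0,0,0,0,0,0]
    - [0,0,0.005,0,0,0]
    - [0,0,0.02,0,0,0]
  hand: 0

```text
t: 18.85
position: [0.4707, 0.0988, 0.1254]
orientation: [-3.136, -0.001, 1.807]
wrist_force: [-0.1, -0.5, -2.3]
opening: 0.0313
gripper_force: 49.3
```

drive_tool:
  targets:
    - [0.003,-0.01,0.02,0,0,0]
    - [0.005,-0.035,0.04,0,0,0]
    - [0.007,-0.075,0.045,0,0,0]
    - [0.006,-0.125,0.045,0,0,0]
    - [0.002,-0.18,0.045,0,0,0]
    - [-0.004,-0.24,0.045,0,0,0]
    - [-0.012,-0.3,0.045,0,0,0]
    - [-0.02,-0.355,0.045,0,0,0]
    - [-0.025,-0.4,0.035,0,0,0]
    - [-0.028,-0.425,0.025,0,0,0]

```text
t: 20.1
position: [0.444, -0.3282, 0.1525]
orientation: [-3.141, 0.0, 1.805]
wrist_force: [-0.1, 0.7, -3.1]
opening: 0.0308
gripper_force: 49.5
```

drive_tool:
  targets:
    - [0,0,-0.008,0,0,0]
    - [0,0,-0.02,0,0,0]
    - [0,0,-0.032,0,0,0]
    - [0,0,-0.04,0,0,0]
    - [0,0,-0.046,0,0,0]
    - [0,0,-0.05,0,0,0]
    - [0,0,-0.052,0,0,0]
    - [0,0,-0.053,0,0,0]
    - [0,0,-0.054,0,0,0]
    - [0,0,-0.054,0,0,0]

```text
t: 21.35
position: [0.4449, -0.3261, 0.0984]
orientation: [3.141, 0.0, 1.807]
wrist_force: [-0.5, 0.2, -2.7]
opening: 0.0308
gripper_force: 49.5
```

drive_tool:
  targets:
    - [0,0,0,0,0,0]
    - [0,0,0,0,0,0]
    - [0,0,0,0,0,0]
    - [0,0,0,0,0,0]
    - [0,0,0.01,0,0,0]
    - [0,0,0.03,0,0,0]
    - [0,0,0.06,0,0,0]
    - [0,0,0.09,0,0,0]
    - [0,0.01,0.105,0,0,0]
    - [0.01,0.04,0.105,0,0,0]
  hand: 0.7

```text
t: 22.6
position: [0.4555, -0.2866, 0.2061]
orientation: [3.139, 0.003, 1.805]
wrist_force: [0.5, 0.6, -0.2]
opening: 0.0602
gripper_force: 0.0
```

drive_tool:
  targets:
    - [0.009,0.032,0,0,0,-10.2]
    - [0.018,0.064,0,0,0,-20.5]
    - [0.028,0.096,0,0,0,-30.7]
    - [0.037,0.128,0,0,0,-41]
    - [0.046,0.16,0,0,0,-51.2]
    - [0.055,0.192,0,0,0,-61.5]
    - [0.064,0.224,0,0,0,-71.7]
    - [0.074,0.256,0,0,0,-82]
    - [0.083,0.288,0,0,0,-92.2]
    - [0.094,0.32,0,0,0,-102.5]
  hand: 0.7

```text
t: 23.85
position: [0.5486, 0.0356, 0.2036]
orientation: [-3.141, 0.0, 0.012]
wrist_force: [-0.1, 0.1, 0.6]
opening: 0.0596
gripper_force: 0.0
```

```bash
python3 - <<'E'
from h import *
ob,im,dep=grab("wrist","w1");grab("top","top1");grab("scene","scene1")
print(ob["t"],ob["position"],ob["orientation"])
E
```

```text
23.85 [0.54858234 0.03559152 0.20357065] [-3.14147183e+00  1.01712040e-04  1.23598032e-02]
```

View pics/w1.png

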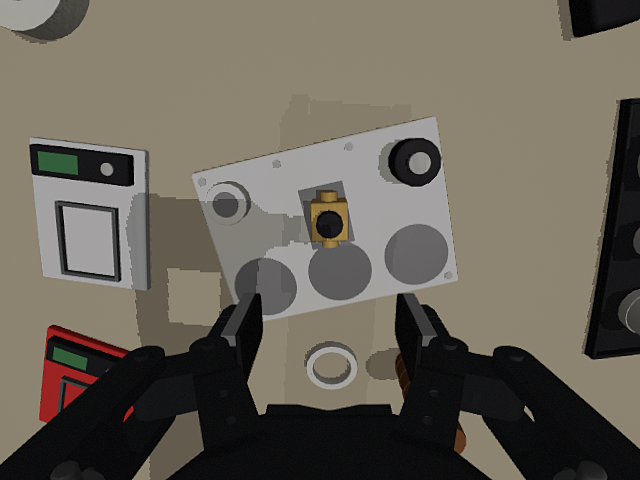

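View pics/scene1.png

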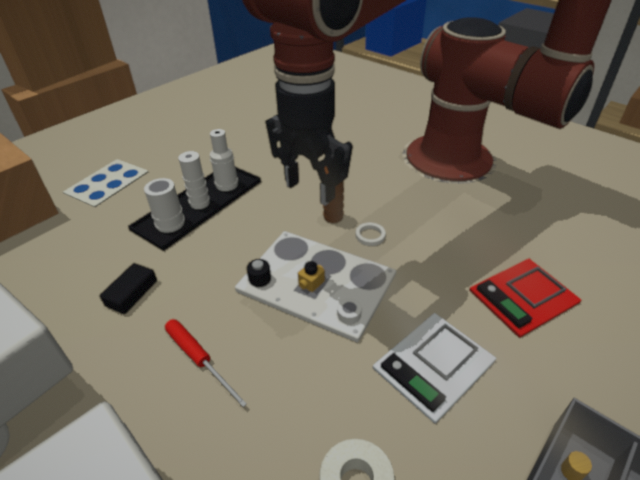

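The scene view shows all three cartridges upright in the tray at (165,207), (195,182) and (223,160). The wrist view shows the valve at (329,220) and the dock pocket at (89,241), with the seats empty. Next I measure valve pose and pocket from this wrist view.

```bash
python3 - <<'E'
from h import *
im=cv2.imread("pics/w1.png");dep=np.load("pics/w1.npy");hsv=cv2.cvtColor(im,cv2.COLOR_BGR2HSV).astype(int)
ob=dict(position=[.54858,.03559,.20357],orientation=[-3.14147,.0001,.01236])
C=cloud("wrist",dep,ob)
H,S,V=hsv[...,0],hsv[...,1],hsv[...,2]
w=np.zeros(H.shape,bool);w[180:255,300:360]=1
br=w&(H>10)&(H<35)&(S>90)
def rr(P,n):
    (cx,cy),s,a=cv2.minAreaRect((P[:,:2]*1000).astype(np.float32));print(n,len(P),round(cx,1),round(cy,1),np.round(s,1),round(a,2))
rr(C[br&(abs(C[...,2]-.045)<.004)],"block top")
p=br&(C[...,2]>.022)&(C[...,2]<.041)&((np.indices(H.shape)[0]<203)|(np.indices(H.shape)[0]>240))
for m,n in((np.indices(H.shape)[0]<203,"rear port"),(np.indices(H.shape)[0]>240,"front port")):
    P=C[br&m&(C[...,2]>.018)&(C[...,2]<.041)];print(n,len(P),np.mean(P,0)*1000)
P=C[w&(abs(C[...,2]-.059)<.005)];c,r=cv2.minEnclosingCircle((P[:,:2]*1000).astype(np.float32));print("vcap",c,r)
w2=np.zeros(H.shape,bool);w2[190:292,45:130]=1
g=(w2&(V<95)).astype(np.uint8)
cs,_=cv2.findContours(g,cv2.RETR_EXTERNAL,cv2.CHAIN_APPROX_NONE);c=max(cs,key=cv2.contourArea)
rr(np.array([onplane("wrist",u,v,.016,ob) for u,v in c[:,0]]),"rails outer")
h,hi=cv2.findContours(g,cv2.RETR_CCOMP,cv2.CHAIN_APPROX_NONE)
k=[x for x,y in zip(h,hi[0]) if y[3]>=0];k=max(k,key=cv2.contourArea)
rr(np.array([onplane("wrist",u,v,.013,ob) for u,v in k[:,0]]),"inner")
E
```

```text
block top 836 549.7 35.0 [36.9 33.6] 3.24
rear port 259 [571.08328687  36.17843955  34.69860095]
front port 93 [527.01042222  33.88598587  36.85404328]
vcap (550.1096801757812, 34.811336517333984) 11.893729209899902
rails outer 264 520.3 284.5 [67.3 81.2] 82.66
inner 224 519.9 286.2 [54.7 72.7] 82.98
```

drive_tool:
  targets:
    - [0,0,-0.02,0,0,2.4]
    - [0.001,0,-0.05,0,0,2.4]
    - [0.001,-0.001,-0.08,0,0,2.4]
    - [0.001,-0.001,-0.105,0,0,2.4]
    - [0.001,-0.001,-0.125,0,0,2.4]
    - [0.001,-0.001,-0.143,0,0,2.4]
    - [0.001,-0.001,-0.157,0,0,2.4]
    - [0.001,-0.001,-0.165,0,0,2.4]
    - [0.001,-0.001,-0.168,0,0,2.4]
    - [0.001,-0.001,-0.168,0,0,2.4]

```text
t: 25.25
position: [0.5502, 0.033, 0.0356]
orientation: [3.142, -0.001, 0.06]
wrist_force: [-0.3, -0.1, 0.6]
opening: 0.0597
gripper_force: 0.0
```

drive_tool:
  targets:
    - [0,0.001,-0.003,0,0,0]
    - [0,0.002,-0.006,0,0,0]
    - [0,0.002,-0.009,0,0,0]
    - [0,0.002,-0.011,0,0,0]
    - [0,0.002,-0.012,0,0,0]
    - [0,0.002,-0.012,0,0,0]
    - [0,0.002,-0.012,0,0,0]
    - [0,0.002,-0.012,0,0,0]
    - [0,0.002,-0.012,0,0,0]
    - [0,0.002,-0.012,0,0,0]

```text
t: 26.5
position: [0.5499, 0.035, 0.0234]
orientation: [-3.142, -0.0, 0.06]
wrist_force: [0.9, 0.3, 0.3]
opening: 0.0599
gripper_force: 0.0
```

drive_tool:
  targets:
    - [0,0,0,0,0,0]
    - [0,0,0,0,0,0]
    - [0,0,0,0,0,0]
    - [0,0,0,0,0,0]
    - [0,0,0,0,0,0]
    - [0,0,0,0,0,0]
    - [0,0,0,0,0,0]
    - [0,0,0,0,0,0]
    - [0,0,0,0,0,0]
    - [0,0,0,0,0,0]
  hand: 0

```text
t: 27.75
position: [0.5502, 0.035, 0.0236]
orientation: [3.142, -0.001, 0.06]
wrist_force: [1.5, -0.0, 4.0]
opening: 0.0328
gripper_force: 51.1
```

drive_tool:
  targets:
    - [0,0,0.02,0,0,0]
    - [0,0,0.05,0,0,0]
    - [0,0.01,0.07,0,0,-1]
    - [-0.005,0.04,0.075,0,0,-2.5]
    - [-0.011,0.09,0.075,0,0,-4.5]
    - [-0.017,0.14,0.075,0,0,-6.5]
    - [-0.023,0.19,0.075,0,0,-8.5]
    - [-0.028,0.225,0.07,0,0,-10]
    - [-0.03,0.244,0.06,0,0,-10.5]
    - [-0.031,0.25,0.05,0,0,-10.5]

```text
t: 29.0
position: [0.5181, 0.2864, 0.0731]
orientation: [3.141, 0.0, -0.122]
wrist_force: [-0.4, -1.2, -1.7]
opening: 0.0331
gripper_force: 50.7
```

drive_tool:
  targets:
    - [0,0,-0.01,0,0,0]
    - [0,0,-0.02,0,0,0]
    - [0,0,-0.03,0,0,0]
    - [0,0,-0.036,0,0,0]
    - [0,0,-0.038,0,0,0]
    - [0,0,-0.038,0,0,0]
    - [0,0,-0.038,0,0,0]
    - [0,0,-0.038,0,0,0]
    - [0,0,-0.038,0,0,0]
    - [0,0,-0.038,0,0,0]

```text
t: 30.25
position: [0.5189, 0.285, 0.0354]
orientation: [-3.142, -0.0, -0.123]
wrist_force: [-0.5, -0.0, -1.8]
opening: 0.0329
gripper_force: 50.7
```

drive_tool:
  targets:
    - [0,0,-0.004,0,0,0]
    - [0,0,-0.008,0,0,0]
    - [0,0,-0.011,0,0,0]
    - [0,0,-0.013,0,0,0]
    - [0,0,-0.015,0,0,0]
    - [0,0,-0.016,0,0,0]
    - [0,0,-0.0165,0,0,0]
    - [0,0,-0.0165,0,0,0]
    - [0,0,-0.0165,0,0,0]
    - [0,0,-0.0165,0,0,0]

```text
t: 31.5
position: [0.519, 0.285, 0.0189]
orientation: [-3.142, -0.0, -0.123]
wrist_force: [-0.1, -0.7, -2.0]
opening: 0.0328
gripper_force: 50.7
```

drive_tool:
  targets:
    - [0,0,0,0,0,0]
    - [0,0,0,0,0,0]
    - [0,0,0,0,0,0]
    - [0,0,0,0,0,0]
    - [0,0,0.01,0,0,0]
    - [0,0,0.03,0,0,0]
    - [0,0,0.06,0,0,0]
    - [0,0,0.1,0,0,0]
    - [0,0,0.14,0,0,0]
    - [0,0,0.18,0,0,0]
  hand: 0.7

```text
t: 32.75
position: [0.5191, 0.2851, 0.2022]
orientation: [-3.14, -0.002, -0.123]
wrist_force: [-0.7, 0.4, 0.3]
opening: 0.0596
gripper_force: 0.0
```

```bash
python3 - <<'E'
from h import *
ob,im,dep=grab("top","top2");C=cloud("top",dep)
print(env.observe()["position"],env.observe()["orientation"])
for n,z,c0 in(("wide",.100,(613,-309)),("slim",.125,(529,-317)),("necked",.140,(445,-326))):
    m=(abs(C[...,2]-z)<.008)&(np.hypot(C[...,0]*1000-c0[0],C[...,1]*1000-c0[1])<45)
    P=C[m];c,r=cv2.minEnclosingCircle((P[:,:2]*1000).astype(np.float32));print(n,len(P),np.round(c,1),round(r,1),np.median(P[:,2]))
ob,im,dep=grab("wrist","w2")
cv2.imwrite("pics/w2c.png",im[100:400,100:540,::-1])
E
```

```text
[0.52203772 0.28628371 0.20933721] [-3.13541669 -0.01126102 -0.12336025]
wide 606 [ 612.  -307.5] 29.7 0.10037074933078027
slim 350 [ 529.9 -315.8] 21.6 0.12521464834181067
necked 202 [ 444.2 -326. ] 15.9 0.13995662239210843
```

View pics/w2c.png

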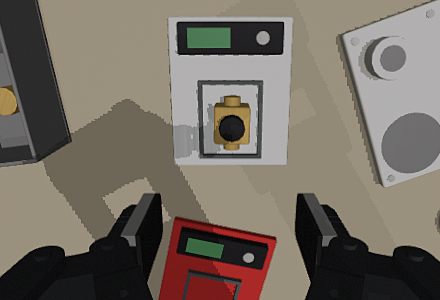

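The wrist crop shows the valve lying flat inside the white dock's pocket at (232,120), with its ports along the long sides. In the tray the cartridges are upright: their tops read 100, 125 and 140 mm. Now I return the necked one.

drive_tool:
  targets:
    - [-0.005,-0.03,0,0,0,5.5]
    - [-0.01,-0.07,0,0,0,13]
    - [-0.015,-0.115,0,0,0,21]
    - [-0.02,-0.16,0,0,0,29]
    - [-0.025,-0.205,0,0,0,37]
    - [-0.03,-0.25,0,0,0,45]
    - [-0.035,-0.295,0,0,0,53]
    - [-0.04,-0.34,0,0,0,61]
    - [-0.046,-0.385,0,0,0,69]
    - [-0.052,-0.43,0,0,0,77]

```text
t: 34.1
position: [0.4665, -0.1464, 0.1997]
orientation: [3.14, 0.0, 1.225]
wrist_force: [0.3, -0.8, 0.5]
opening: 0.0601
gripper_force: 0.0
```

drive_tool:
  targets:
    - [-0.005,-0.04,0,0,0,7]
    - [-0.01,-0.08,0,0,0,14]
    - [-0.015,-0.115,0,0,0,21]
    - [-0.019,-0.145,0,0,0,27]
    - [-0.021,-0.165,0,0,0,31]
    - [-0.022,-0.177,0,0,0,33.6]
    - [-0.022,-0.181,0,0,0,33.6]
    - [-0.022,-0.181,0,0,0,33.6]
    - [-0.022,-0.181,-0.01,0,0,33.6]
    - [-0.022,-0.181,-0.02,0,0,33.6]

```text
t: 35.35
position: [0.4448, -0.3254, 0.1779]
orientation: [-3.141, -0.0, 1.807]
wrist_force: [-0.2, 0.3, 0.9]
opening: 0.06
gripper_force: 0.0
```

drive_tool:
  targets:
    - [0,0,-0.01,0,0,0]
    - [0,-0.001,-0.022,0,0,0]
    - [0,-0.001,-0.036,0,0,0]
    - [0,-0.001,-0.05,0,0,0]
    - [0,-0.001,-0.062,0,0,0]
    - [0,-0.001,-0.071,0,0,0]
    - [0,-0.001,-0.077,0,0,0]
    - [0,-0.001,-0.08,0,0,0]
    - [0,-0.001,-0.08,0,0,0]
    - [0,-0.001,-0.08,0,0,0]

```text
t: 36.6
position: [0.4452, -0.3273, 0.0993]
orientation: [3.141, 0.001, 1.807]
wrist_force: [0.1, 0.5, 0.6]
opening: 0.0599
gripper_force: 0.0
```

drive_tool:
  targets:
    - [0,0,0,0,0,0]
    - [0,0,0,0,0,0]
    - [0,0,0,0,0,0]
    - [0,0,0,0,0,0]
    - [0,0,0,0,0,0]
    - [0,0,0,0,0,0]
    - [0,0,0,0,0,0]
    - [0,0,0,0,0,0]
    - [0,0,0,0,0,0]
    - [0,0,0,0,0,0]
  hand: 0

```text
t: 37.85
position: [0.4453, -0.3273, 0.0993]
orientation: [3.141, 0.001, 1.807]
wrist_force: [2.7, 0.6, 5.0]
opening: 0.0309
gripper_force: 50.1
```

drive_tool:
  targets:
    - [0,0,0.015,0,0,0]
    - [0.001,0.005,0.04,0,0,0]
    - [0.005,0.025,0.06,0,0,0]
    - [0.012,0.065,0.065,0,0,0]
    - [0.02,0.115,0.065,0,0,0]
    - [0.028,0.17,0.065,0,0,0]
    - [0.033,0.23,0.065,0,0,0]
    - [0.034,0.29,0.065,0,0,0]
    - [0.032,0.345,0.065,0,0,0]
    - [0.029,0.39,0.065,0,0,0]

```text
t: 39.1
position: [0.4723, 0.0647, 0.1629]
orientation: [-3.139, -0.0, 1.808]
wrist_force: [0.5, -0.2, -2.8]
opening: 0.0308
gripper_force: 49.8
```

drive_tool:
  targets:
    - [-0.001,0.022,-0.005,0,0,0]
    - [-0.001,0.032,-0.015,0,0,0]
    - [-0.001,0.035,-0.025,0,0,0]
    - [-0.001,0.035,-0.034,0,0,0]
    - [-0.001,0.035,-0.041,0,0,0]
    - [-0.001,0.035,-0.046,0,0,0]
    - [-0.001,0.035,-0.049,0,0,0]
    - [-0.001,0.035,-0.051,0,0,0]
    - [-0.001,0.035,-0.052,0,0,0]
    - [-0.001,0.035,-0.052,0,0,0]

```text
t: 40.35
position: [0.473, 0.098, 0.1119]
orientation: [3.141, 0.0, 1.807]
wrist_force: [-0.2, -0.3, -2.0]
opening: 0.031
gripper_force: 49.8
```

Lower 2 mm, then release.

drive_tool:
  targets:
    - [0,0,-0.001,0,0,0]
    - [0,0,-0.0015,0,0,0]
    - [0,0,-0.002,0,0,0]
    - [0,0,-0.002,0,0,0]
    - [0,0,-0.002,0,0,0]
    - [0,0,-0.002,0,0,0]
    - [0,0,-0.002,0,0,0]
    - [0,0,-0.002,0,0,0]
    - [0,0,-0.002,0,0,0]
    - [0,0,-0.002,0,0,0]

```text
t: 41.6
position: [0.4729, 0.0979, 0.1098]
orientation: [3.142, 0.0, 1.807]
wrist_force: [0.5, 0.5, -2.4]
opening: 0.0311
gripper_force: 49.8
```

drive_tool:
  targets:
    - [0,0,0,0,0,0]
    - [0,0,0,0,0,0]
    - [0,0,0,0,0,0]
    - [0,0,0,0,0,0]
    - [0,0,0.01,0,0,0]
    - [0,0,0.03,0,0,0]
    - [0,0,0.06,0,0,0]
    - [0,0,0.085,0,0,0]
    - [0.002,-0.015,0.09,0,0,0]
    - [0.007,-0.05,0.09,0,0,0]
  hand: 0.7

```text
t: 42.85
position: [0.4801, 0.0474, 0.2002]
orientation: [3.141, 0.0, 1.809]
wrist_force: [0.8, -0.0, 0.2]
opening: 0.06
gripper_force: 0.0
```

drive_tool:
  targets:
    - [0.008,-0.06,0,0,0,0]
    - [0.016,-0.12,0,0,0,0]
    - [0.024,-0.18,0,0,0,0]
    - [0.032,-0.24,0,0,0,0]
    - [0.039,-0.29,0,0,0,0]
    - [0.045,-0.33,0,0,0,0]
    - [0.048,-0.355,0,0,0,0]
    - [0.049,-0.364,-0.005,0,0,0]
    - [0.049,-0.364,-0.02,0,0,0]
    - [0.049,-0.364,-0.04,0,0,0]
  hand: 0.8

```text
t: 44.1
position: [0.5289, -0.3148, 0.1585]
orientation: [3.142, -0.0, 1.808]
wrist_force: [0.6, -0.2, -0.3]
opening: 0.0685
gripper_force: 0.0
```

drive_tool:
  targets:
    - [0,0,-0.012,0,0,0]
    - [0,0,-0.026,0,0,0]
    - [0,0,-0.04,0,0,0]
    - [0,0,-0.053,0,0,0]
    - [0,0,-0.064,0,0,0]
    - [0,0,-0.072,0,0,0]
    - [0,0,-0.077,0,0,0]
    - [0,0,-0.079,0,0,0]
    - [0,0,-0.079,0,0,0]
    - [0,0,-0.079,0,0,0]

```text
t: 45.35
position: [0.5292, -0.3162, 0.0813]
orientation: [3.141, 0.001, 1.807]
wrist_force: [1.0, 0.3, -0.1]
opening: 0.0683
gripper_force: 0.0
```

drive_tool:
  targets:
    - [0,0,0,0,0,0]
    - [0,0,0,0,0,0]
    - [0,0,0,0,0,0]
    - [0,0,0,0,0,0]
    - [0,0,0,0,0,0]
    - [0,0,0,0,0,0]
    - [0,0,0,0,0,0]
    - [0,0,0,0,0,0]
    - [0,0,0,0,0,0]
    - [0,0,0,0,0,0]
  hand: 0

```text
t: 46.6
position: [0.5293, -0.3162, 0.0813]
orientation: [3.141, 0.001, 1.807]
wrist_force: [1.0, -0.2, 3.6]
opening: 0.0411
gripper_force: 50.9
```

drive_tool:
  targets:
    - [0,0,0.015,0,0,0]
    - [-0.001,0.005,0.04,0,0,0]
    - [-0.003,0.025,0.06,0,0,0]
    - [-0.007,0.065,0.065,0,0,0]
    - [-0.013,0.115,0.065,0,0,0]
    - [-0.018,0.165,0.065,0,0,0]
    - [-0.024,0.215,0.065,0,0,0]
    - [-0.029,0.263,0.065,0,0,0]
    - [-0.033,0.3,0.065,0,0,0]
    - [-0.036,0.325,0.065,0,0,0]

```text
t: 47.85
position: [0.4914, 0.0106, 0.145]
orientation: [-3.139, -0.001, 1.808]
wrist_force: [0.4, -1.2, -2.6]
opening: 0.0412
gripper_force: 50.7
```

drive_tool:
  targets:
    - [-0.001,0.01,-0.004,0,0,0]
    - [-0.001,0.013,-0.014,0,0,0]
    - [-0.001,0.013,-0.025,0,0,0]
    - [-0.001,0.013,-0.034,0,0,0]
    - [-0.001,0.013,-0.041,0,0,0]
    - [-0.001,0.013,-0.046,0,0,0]
    - [-0.001,0.013,-0.05,0,0,0]
    - [-0.001,0.013,-0.052,0,0,0]
    - [-0.001,0.013,-0.053,0,0,0]
    - [-0.001,0.013,-0.053,0,0,0]

```text
t: 49.1
position: [0.492, 0.022, 0.0929]
orientation: [3.141, 0.0, 1.807]
wrist_force: [0.5, -0.5, -2.0]
opening: 0.0406
gripper_force: 50.7
```

drive_tool:
  targets:
    - [0,0,-0.0005,0,0,0]
    - [0,0,-0.001,0,0,0]
    - [0,0,-0.0015,0,0,0]
    - [0,0,-0.0015,0,0,0]
    - [0,0,-0.0015,0,0,0]
    - [0,0,-0.0015,0,0,0]
    - [0,0,-0.0015,0,0,0]
    - [0,0,-0.0015,0,0,0]
    - [0,0,-0.0015,0,0,0]
    - [0,0,-0.0015,0,0,0]

```text
t: 50.35
position: [0.4919, 0.022, 0.0913]
orientation: [3.142, 0.0, 1.807]
wrist_force: [-0.2, -1.4, -0.7]
opening: 0.0413
gripper_force: 50.8
```

drive_tool:
  targets:
    - [0,0,0,0,0,0]
    - [0,0,0,0,0,0]
    - [0,0,0,0,0,0]
    - [0,0,0,0,0,0]
    - [0,0,0.01,0,0,0]
    - [0,0,0.03,0,0,0]
    - [0,0,0.06,0,0,0]
    - [0,0,0.09,0,0,0]
    - [0.003,-0.01,0.105,0,0,0]
    - [0.015,-0.045,0.105,0,0,0]
  hand: 0.8

```text
t: 51.6
position: [0.5079, -0.0232, 0.1985]
orientation: [3.138, 0.001, 1.809]
wrist_force: [-0.4, -0.3, 0.7]
opening: 0.0683
gripper_force: 0.0
```

drive_tool:
  targets:
    - [0.018,-0.05,0,0,0,0]
    - [0.038,-0.105,0,0,0,0]
    - [0.058,-0.158,0,0,0,0]
    - [0.077,-0.208,0,0,0,0]
    - [0.092,-0.25,0,0,0,0]
    - [0.102,-0.277,0,0,0,0]
    - [0.105,-0.286,-0.005,0,0,0]
    - [0.105,-0.286,-0.02,0,0,0]
    - [0.105,-0.286,-0.04,0,0,0]
    - [0.105,-0.286,-0.06,0,0,0]
  hand: 1.0

```text
t: 52.85
position: [0.6112, -0.3076, 0.134]
orientation: [-3.14, -0.001, 1.808]
wrist_force: [0.4, 0.5, -0.4]
opening: 0.0856
gripper_force: 0.0
```

drive_tool:
  targets:
    - [0,0,-0.015,0,0,0]
    - [0,0,-0.03,0,0,0]
    - [0,0,-0.045,0,0,0]
    - [0,0,-0.058,0,0,0]
    - [0,0,-0.069,0,0,0]
    - [0,0,-0.077,0,0,0]
    - [0,0,-0.082,0,0,0]
    - [0,0,-0.084,0,0,0]
    - [0,0,-0.084,0,0,0]
    - [0,0,-0.084,0,0,0]

```text
t: 54.1
position: [0.6122, -0.3092, 0.0528]
orientation: [3.141, 0.001, 1.807]
wrist_force: [-0.2, -0.9, -0.8]
opening: 0.085
gripper_force: 0.0
```

drive_tool:
  targets:
    - [0,0,0,0,0,0]
    - [0,0,0,0,0,0]
    - [0,0,0,0,0,0]
    - [0,0,0,0,0,0]
    - [0,0,0,0,0,0]
    - [0,0,0,0,0,0]
    - [0,0,0,0,0,0]
    - [0,0,0,0,0,0]
    - [0,0,0,0,0,0]
    - [0,0,0,0,0,0]
  hand: 0

```text
t: 55.35
position: [0.6124, -0.3093, 0.053]
orientation: [3.141, 0.001, 1.807]
wrist_force: [1.5, 1.0, 5.9]
opening: 0.057
gripper_force: 53.9
```

drive_tool:
  targets:
    - [0,0,0.015,0,0,0]
    - [-0.001,0.003,0.04,0,0,0]
    - [-0.008,0.02,0.06,0,0,0]
    - [-0.021,0.052,0.065,0,0,0]
    - [-0.037,0.092,0.065,0,0,0]
    - [-0.054,0.134,0.065,0,0,0]
    - [-0.071,0.175,0.065,0,0,0]
    - [-0.086,0.212,0.065,0,0,0]
    - [-0.096,0.238,0.065,0,0,0]
    - [-0.101,0.25,0.065,0,0,0]

```text
t: 56.6
position: [0.5094, -0.0578, 0.1164]
orientation: [-3.14, -0.001, 1.808]
wrist_force: [0.9, 0.2, -2.5]
opening: 0.0572
gripper_force: 53.8
```

drive_tool:
  targets:
    - [-0.001,0.003,-0.003,0,0,0]
    - [-0.001,0.003,-0.012,0,0,0]
    - [-0.001,0.003,-0.023,0,0,0]
    - [-0.001,0.003,-0.033,0,0,0]
    - [-0.001,0.003,-0.041,0,0,0]
    - [-0.001,0.003,-0.046,0,0,0]
    - [-0.001,0.003,-0.05,0,0,0]
    - [-0.001,0.003,-0.052,0,0,0]
    - [-0.001,0.003,-0.053,0,0,0]
    - [-0.001,0.003,-0.053,0,0,0]

```text
t: 57.85
position: [0.51, -0.056, 0.0645]
orientation: [3.141, 0.0, 1.807]
wrist_force: [-0.5, -0.2, -2.6]
opening: 0.0569
gripper_force: 53.8
```

Lower 1.5 mm, release, retreat clear and look.

drive_tool:
  targets:
    - [0,0,-0.0005,0,0,0]
    - [0,0,-0.001,0,0,0]
    - [0,0,-0.0015,0,0,0]
    - [0,0,-0.0015,0,0,0]
    - [0,0,-0.0015,0,0,0]
    - [0,0,-0.0015,0,0,0]
    - [0,0,-0.0015,0,0,0]
    - [0,0,-0.0015,0,0,0]
    - [0,0,-0.0015,0,0,0]
    - [0,0,-0.0015,0,0,0]

```text
t: 59.1
position: [0.51, -0.0561, 0.063]
orientation: [3.142, 0.0, 1.807]
wrist_force: [-0.2, 0.9, 1.1]
opening: 0.0572
gripper_force: 54.0
```

drive_tool:
  targets:
    - [0,0,0,0,0,0]
    - [0,0,0,0,0,0]
    - [0,0,0,0,0,0]
    - [0,0,0,0,0,0]
    - [0,0,0.01,0,0,0]
    - [0,0,0.03,0,0,0]
    - [0,0,0.06,0,0,0]
    - [0,0,0.1,0,0,0]
    - [0,0,0.14,0,0,0]
    - [0,0,0.17,0,0,0]
  hand: 1.0

```text
t: 60.35
position: [0.5104, -0.0561, 0.2359]
orientation: [3.139, 0.001, 1.807]
wrist_force: [-0.3, 0.5, -0.4]
opening: 0.0855
gripper_force: 0.0
```

drive_tool:
  targets:
    - [0,-0.03,0,0,0,0]
    - [0,-0.07,0,0,0,0]
    - [0,-0.12,0,0,0,0]
    - [0,-0.17,0,0,0,0]
    - [0,-0.22,0,0,0,0]
    - [0,-0.26,0,0,0,0]
    - [0,-0.29,0,0,0,0]
    - [0,-0.3,0,0,0,0]
    - [0,-0.3,0,0,0,0]
    - [0,-0.3,0,0,0,0]

```text
t: 61.6
position: [0.5101, -0.3549, 0.233]
orientation: [3.141, -0.0, 1.808]
wrist_force: [0.1, -0.8, -0.2]
opening: 0.0855
gripper_force: 0.0
```

```bash
python3 - <<'E'
from h import *
ob,im,dep=grab("top","top3");C=cloud("top",dep);grab("scene","scene3")
c0=np.array([535.9,31.5]);a=np.radians(13.5);R=np.array([[np.cos(a),-np.sin(a)],[np.sin(a),np.cos(a)]])
for n,z,s in(("wide",.110,(-45,-80)),("slim",.135,(-45,0)),("necked",.150,(-45,80)),("cap",.035,(50,90)),("valve cap",.054,None)):
    t=c0+R@np.array(s) if s else np.array([519.,285.])
    m=(abs(C[...,2]-z)<.008)&(np.hypot(C[...,0]*1000-t[0],C[...,1]*1000-t[1])<38)
    P=C[m];c,r=cv2.minEnclosingCircle((P[:,:2]*1000).astype(np.float32));print(n,len(P),"off",np.round(np.array(c)-t,1),round(r,1),np.round(np.median(P[:,2]),4))
E
```

```text
wide 649 off [-2.4  1.3] 29.1 0.1103
slim 356 off [-1.  -0.2] 21.0 0.1353
necked 222 off [-2.  -0.5] 15.9 0.1505
cap 272 off [-0.9 -0.8] 20.3 0.0354
valve cap 104 off [-1.1 -2.3] 12.1 0.0536
```

View pics/scene3.png

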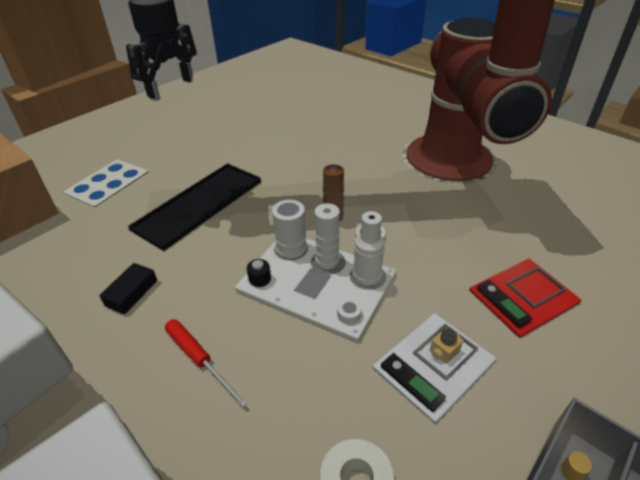

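The view shows all three cartridges upright on their own seats at (290,228), (327,236) and (368,250). The valve is flat in the white dock's pocket at (447,343), and the screw cap is untouched at (348,312). Handing in.

```bash
python3 -c "
from plant import env
print(env.sign_off())"
```

```text
the job is handed in; nothing more can be done
None
```

I handed the job in at about 62 s of the 139 s allowed: the valve lies flat in the white dock's pocket, all three cartridges are back upright within 3 mm of the middle of their own seats, and the screw cap was not moved.

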